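# Get the tea infuser from behind the coffee scoop

## Robot

A 6-joint arm with a two-finger parallel gripper is mounted at the origin on a cart in front of the work surface, level with it; the furniture and walls round the work are solid. World frame = base frame: x ahead of the robot, y to its left, z up, the work surface at z = 0. Lengths are in m, angles in rad, forces in N, time in s.
With the tool pointing down it reaches from about 0.35 to 0.775 m from the base axis. Payload 7.3 kg.
Tool frame: the origin (TCP) lies on the centre line of the jaws, within the pads' length; the fingertips stand ahead of it and the grasp point (between the pads) lies 11 mm behind it (robot.nose_length is the z of the fingertips in the tool frame, in m); z points along the fingers, y is the line along which they close (so a half turn about z gives the same grasp; the last joint's range is limited). The gripper opens to 92 mm and grips with 3 to 60 N. Pads are 19 mm wide; open, the fingers measure 130 mm over their backs; the gripper's body (75 mm by 190 mm) begins 47 mm behind the grasp point.
Start: joints at [-1.413, 0.342, 1.524, -0, 1.275, -0.146], TCP at [0.157, -0.501, 0.235] pointing down, gripper open.
Joint ranges: [-2.53, 2.53], [-0.77, 2.02], [0.04, 2.7], [-1, 4.14], [0.28, 2.66], [-3.11, 3.11]. Speed limits (rad/s): [2.57, 2.57, 3.14, 3.14, 3.14, 3.14].

## Interface

Orientations are given as [roll, pitch, yaw] about the fixed x, y, z axes, in that order (R = Rz(yaw) Ry(pitch) Rx(roll)).
In Python, from cell import robot, cams gives the robot as it stands. The module is installed in compiled form; this text tells all that it offers.
- The arm moves only by the tool carry_out, never from a script. Its argument "deltas" is a list of rows, each a list of 7 numbers: the shift along the tool's x, y, z in cm, then the turn, a rotation vector about the tool's x, y, z in rad, then the opening, from 0 (shut) to 1 (fully open). A call has exactly 8 rows; each row shifts and turns the commanded pose from where the row before left it, along the tool's axes as they then stand; what a row does not reach is not made up. A row lasts 1/12 s, in which the tool goes at most 41.7 mm and 7.16 degrees, less where a joint would pass 70% of its speed; a pose out of reach is approached as far as the arm can. A call is refused whole if a number of a shift passes 4.17 or a number of a turn 0.125, either way. A call with a gripper value outside its range is refused whole. The fingers move at their own pace and stop on an object; "force" is the grip in N (left out, the last holds). Time passes only in rows, so rows that do not move let the fingers close, or fill a call up. It gives the time, the measured TCP pose, the force, the opening and the grip force at its end, in the units of the state.
- robot.observe(): the state, without advancing time (a new reading comes with each control period).
- cams.read_camera(name): name is "scene" or "side" or "wrist"; returns a dict with "image" (400x640x3 uint8, blue, green, red), "depth" (400x640 float32, m along the optical axis (not along the pixel's ray), 0 where there is no reading), "fx", "fy", "cx", "cy" (pixels), "world_to_cam" (4x4, takes a point from world to camera coordinates). Camera axes: x right, y up, looking along -z (the intrinsics and any distortion apply to the point x, -y, -z); pixel columns grow to the right and rows downward; lengths in m; the calibration is good to about 2 mm. A picture is of the moment at which its call begins.
- robot.hand_in(): hands the job in; it is judged then, once.
The state is a dict: "time": time; "qpos": joint angles; "qvel": joint speeds; "joint_efforts": joint torques, N m; "tool_pos": TCP position; "tool_rot": TCP orientation; "contact_force": force on the tool from outside, world axes, zero at the start; "torque": the same for the moment, N m; "opening": finger opening in m; "grip_force": force on a finger pad.
Only numpy, scipy, OpenCV 4.12 (cv2) and the standard library are available. Lean on these libraries where they do the work, as an engineer would, in place of code of your own. Each camera call takes 0.05 s, during which the arm holds its last target. There are 200 camera calls.

## Task

The tea infuser hangs on a hook behind the coffee scoop. First hang the scoop on the empty hook of the other stand, leaving the infuser on its hook meanwhile; then take the infuser off and lower it gently, capsule first, into the glass mug and let go of it there. Drop neither of them, keep the mug upright and do not disturb the other things on the worktop.

Things in the scene. Friction and masses are not known exactly. Their poses are not given: they have to be found in the camera images.
- crowded_hook: Hook stand, steel, fixed: dark base plate 120x90x12 mm, thin post 0.2 m high, level rod running from its top along the stand's -x (towards the robot), tip turned up. Origin: post's foot on the worktop, z up. At the start it carries the scoop (front, about 90 mm from the post) and the infuser (rear, about 40 mm from the post), which cannot come off before the scoop
- spare_hook: Hook stand, steel, fixed: dark base plate 120x90x12 mm, thin post 0.2 m high, level rod running from its top along the stand's -x (towards the robot), tip turned up. Origin: post's foot on the worktop, z up. Same as the other stand, empty at the start
- crowded_hook_rod (a point): Point on top of this stand's level rod, 70 mm in front of the post, 204 mm high. Rod 8 mm thick, straight from 12 to 125 mm in front of the post; upturned tip 129-137 mm in front, its top 216 mm high. Nothing of the stand is higher. Axes as the stand's.
- spare_hook_rod (a point): Point on top of this stand's level rod, 70 mm in front of the post, 204 mm high. Rod 8 mm thick, straight from 12 to 125 mm in front of the post; upturned tip 129-137 mm in front, its top 216 mm high. Nothing of the stand is higher. Axes as the stand's.
- scoop: Coffee scoop, plain steel, about 50 g, loose: tall arched wire eye at the top, outside 38 (y) x 64 (z) mm, 8 mm thick (x), inside 22 x 48 mm. Origin: inside top of the eye, where the rod carries it; z up, x along the rod. Eye's straight sides: 9 to 48 mm below the origin. Below it a stem and an open round bowl 42 mm across, 24 mm deep; lowest point 130 mm below the origin
- infuser: Tea infuser, plain steel, about 50 g, loose: tall arched wire eye at the top, outside 38 (y) x 64 (z) mm, 8 mm thick (x), inside 22 x 48 mm. Origin: inside top of the eye, where the rod carries it; z up, x along the rod. Eye's straight sides: 9 to 48 mm below the origin. Below it a thin stem and a closed perforated flat-bottomed capsule 30 mm across, 56 mm high; lowest point 150 mm below the origin
- infuser_tip (a point): centre of the underside of the infuser's capsule, its lowest point
- mug: Clear glass mug standing on the worktop, loose, 0.33 kg, 106 mm high, bowl 94 mm across at the rim (about 84 mm inside) and 69 mm at the foot, ear at -y; origin on its underside, 17 mm off the bowl's axis towards the ear (the bowl's centre is at y = +17 mm)
- mug_in (a point): centre of the mug's inner floor, 13 mm above its underside, on the bowl's axis; the rim is 93 mm above this point
- mandarin: orange mandarin, 58 mm across, loose; origin at the centre of its underside
- spice_jar: slim spice jar with mustard-yellow cap, 44 mm across, 100 mm high, loose; origin at the centre of its underside
- tea_tin: plain pale grey round tea canister, 53 mm across, 67 mm high, loose; origin at the centre of its underside
- carton: small pale green carton, 50x68x92 mm, loose; origin at the centre of its underside
- yogurt_tub: white-and-red yogurt tub, 72 mm across, 71 mm high, loose; origin at the centre of its underside
There are look-alikes about, which are no part of the job. Leave any blue or green look-alike of the infuser alone.

How it is judged:
On the way:
1. the scoop hangs by its eye on the spare hook's rod, let go, while the infuser still hangs on its own hook (x of scoop in the frame of spare_hook between -0.126 and -0.008 m and y of scoop in the frame of spare_hook between -0.012 and 0.012 m and z of scoop in the frame of spare_hook between 0.196 and 0.212 m and angle between each of scoop, infuser's own z axis and vertical below 0.3 rad and contact force between scoop and the fingers below 0.05 N and x of infuser in the frame of crowded_hook between -0.126 and -0.008 m and y of infuser in the frame of crowded_hook between -0.012 and 0.012 m and z of infuser in the frame of crowded_hook between 0.196 and 0.212 m), for 0.2 s.
At the end, for the whole second after the job is handed in: The scoop hangs by its eye from the spare hook's rod (origin 196-212 mm high, within 12 mm sideways, lean under 0.3 rad), nearly still. The infuser rests capsule down in the upright mug (lean under 1 rad; tip within 40 mm sideways and 25 mm above the floor centre; mug lean under 0.1 rad) (x of scoop in the frame of spare_hook between -0.126 and -0.008 m and y of scoop in the frame of spare_hook between -0.012 and 0.012 m and z of scoop in the frame of spare_hook between 0.196 and 0.212 m and angle between scoop's own z axis and vertical below 0.3 rad and contact force between scoop and spare_hook above 0.1 N and linear speed of scoop below 0.05 m/s and horizontal distance between infuser_tip and mug_in below 0.04 m and z of infuser_tip in the frame of mug_in below 0.025 m and angle between infuser's own z axis and vertical below 1 rad and linear speed of infuser below 0.03 m/s and angle between mug's own z axis and vertical below 0.1 rad and height (world z) of mug below 0.01 m and linear speed of mug below 0.02 m/s); the robot touches nothing.
It fails at once if the scoop is dropped (its origin lower than 120 mm) (height (world z) of scoop below 0.12 m).
It fails at once if the infuser is dropped outside the mug (its tip below 30 mm and over 60 mm from the mug's axis) (height (world z) of infuser_tip below 0.03 m and horizontal distance between infuser_tip and mug_in above 0.06 m).
It fails at once if the infuser falls into the mug instead of being lowered (faster than 0.8 m/s inside it) (linear speed of infuser above 0.8 m/s and distance between infuser_tip and mug_in below 0.1 m).
It fails at once if the mug is tipped by more than 0.4 rad (angle between mug's own z axis and vertical above 0.4 rad).
It fails at once if another loose thing on the worktop is moved by more than 30 mm (distance of any of mandarin, spice_jar, tea_tin, carton, yogurt_tub from where it was at the start of the episode above 0.03 m).
It also fails if it takes over 66 s, if anything falls off the work surface, if the arm or the gripper's body presses on something with over 40 N, if the wrist force passes 120 N, or if a joint passes its speed limit or range.

## Working session

There is one attempt and no reset: what is moved stays moved. The work goes in short steps, Python scripts to look and compute and a tool call to move; the robot and the scene stay as the last step left them, time stands still between calls to the robot, and variables do not carry over. Pictures are saved under pics/ and viewed, at most 11 in all, crops included, and the job is handed in when it is done.

Besides the shell and the picture viewer there is one more tool, called after "Request:" by a JSON object that holds its "name" and its "arguments". carry_out: Moves the arm, as the interface text tells. Its arguments: {"type":"object","properties":{"deltas":{"type":"array","items":{"type":"array","items":{"type":"number"}}},"force":{"type":"number"}},"required":["deltas"]}

```bash
mkdir -p pics; cat > h.py <<'E'
import numpy as np, cv2
from cell import robot, cams
def cam(n):
    return cams.read_camera(n)
def pts(c):
    d=c["depth"]; v,u=np.mgrid[:d.shape[0],:d.shape[1]]
    P=np.stack([(u-c["cx"])/c["fx"]*d,-(v-c["cy"])/c["fy"]*d,-d,np.ones_like(d)],-1)
    W=P@np.linalg.inv(c["world_to_cam"]).T
    W=W[...,:3]; W[d<=0]=np.nan
    return W
E
python3 - <<'E'
from h import *
for n in ["scene","side"]:
    c=cam(n); cv2.imwrite(f"pics/{n}0.png",c["image"]); np.savez(f"{n}0.npz",**c)
    print(n,np.linalg.inv(c["world_to_cam"]).round(3).tolist(),c["fx"],c["cx"],c["cy"],[k for k in c])
print(robot.observe(),robot.nose_length)
E
```

```text
scene [[-0.673, 0.383, -0.632, -0.147], [-0.739, -0.375, 0.56, 0.444], [-0.022, 0.844, 0.536, 0.706], [0.0, 0.0, 0.0, 1.0]] 499.8552246254929 315.00076950915843 202.4967930772915 ['image', 'depth', 'fx', 'fy', 'cx', 'cy', 'world_to_cam']
side [[0.856, 0.214, -0.471, -0.044], [-0.517, 0.39, -0.762, -1.111], [0.021, 0.896, 0.445, 0.717], [0.0, 0.0, 0.0, 1.0]] 516.2720577762368 322.44288973147394 198.7059907700496 ['image', 'depth', 'fx', 'fy', 'cx', 'cy', 'world_to_cam']
{'time': 0.1, 'qpos': array([-1.41302755e+00,  3.42613705e-01,  1.52491217e+00,  1.45125704e-06,
        1.27539261e+00, -1.46013848e-01]), 'qvel': array([ 0.00240607, -0.00061276, -0.0022586 ,  0.00062466, -0.00091063,
       -0.00155645]), 'joint_efforts': array([ 1.99156682e-03, -4.32004595e+01, -2.44694388e+01,  7.19929347e-02,
        5.25773491e-02, -3.77296146e-05]), 'tool_pos': array([ 0.15700389, -0.50061089,  0.23413813]), 'tool_rot': array([-3.14028114e+00, -1.94274833e-04,  3.03782070e-01]), 'contact_force': array([-0.07952394,  0.41986895, -0.09758964]), 'torque': array([-0.02783281,  0.02394036, -0.03868074]), 'grip_force': 0.0, 'opening': 0.09211925668517038} 0.008
```

View pics/scene0.png

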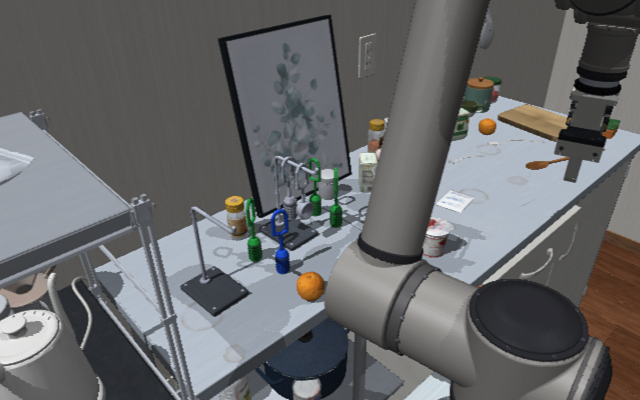

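View pics/side0.png

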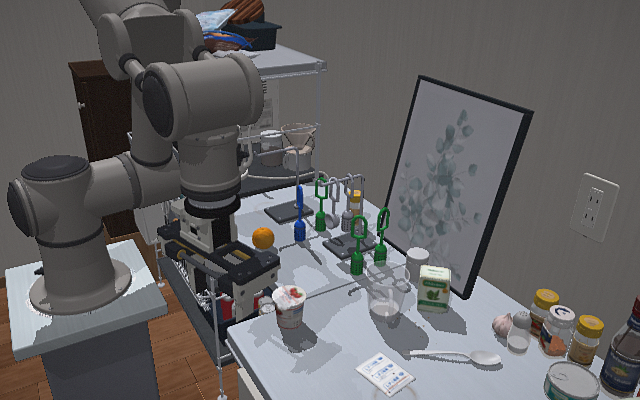

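The scene view shows the empty stand with its base at (213,288) and rod (196,210)-(238,233). The crowded stand's base is at (287,232), with the steel scoop and infuser on the rod (275,157)-(318,172). The mug is at side (385,300). Things that could be taken for the infuser: blue at scene (282,250), and green at (254,240), (316,200) and (336,208). The right one is the plain steel item behind the scoop, at about scene (290,205).

```bash
python3 - <<'E'
from h import *
for n in ["scene","side"]:
    c=dict(np.load(n+"0.npz")); W=pts(c); im=c["image"].astype(int)
    x,y,z=W[...,0],W[...,1],W[...,2]
    reg=(x>.3)&(x<1.1)&(y>-.45)&(y<.6)
    hsv=cv2.cvtColor(c["image"],cv2.COLOR_BGR2HSV).astype(int)
    m=reg&(im.max(2)<85)&(z>.004)&(z<.02)
    k,l,s,_=cv2.connectedComponentsWithStats(m.astype(np.uint8))
    for i in range(1,k):
        if s[i,4]>150:
            p=W[l==i]; r=cv2.minAreaRect((p[:,:2]*1000).astype(np.float32))
            print(n,"plate",s[i].tolist(),r,p[:,2].mean().round(4))
    m=reg&(z>.185)&(z<.225)
    k,l,s,_=cv2.connectedComponentsWithStats(m.astype(np.uint8))
    for i in range(1,k):
        if 15<s[i,4]<2000:
            p=W[l==i]; print(n,"rod",s[i].tolist(),p.min(0).round(3),p.max(0).round(3),hsv[l==i].mean(0).round(0))
    for nm,mm in dict(orange=(hsv[...,0]>5)&(hsv[...,0]<17)&(hsv[...,1]>150),green=(hsv[...,0]>50)&(hsv[...,0]<85)&(hsv[...,1]>120),blue=(hsv[...,0]>105)&(hsv[...,0]<130)&(hsv[...,1]>150),yellow=(hsv[...,0]>=17)&(hsv[...,0]<30)&(hsv[...,1]>130)).items():
        m=reg&mm&(z>.005)&(z<.4)
        k,l,s,_=cv2.connectedComponentsWithStats(m.astype(np.uint8))
        for i in range(1,k):
            if s[i,4]>40:
                p=W[l==i]; print(n,nm,s[i].tolist(),np.median(p,0).round(3),p.min(0).round(3),p.max(0).round(3))
# side crops
a=cv2.imread("pics/side0.png")[165:345,260:470]; b=cv2.imread("pics/scene0.png")[140:290,180:360]
a=cv2.resize(a,(467,400),interpolation=cv2.INTER_CUBIC)
b=cv2.resize(b,(333,278),interpolation=cv2.INTER_CUBIC)
o=np.zeros((400,800,3),np.uint8);o[:,:467]=a;o[:278,467:]=b
cv2.imwrite("pics/crop1.png",o)
E
```

```text
scene plate [283, 232, 36, 18, 265] ((598.8465576171875, -156.56790161132812), (56.76213455200195, 87.75456237792969), 3.5316762924194336) 0.0087
scene plate [181, 268, 68, 48, 1648] ((577.2108154296875, 86.95117950439453), (121.97986602783203, 90.67076873779297), 3.3348276615142822) 0.0095
scene rod [274, 155, 45, 22, 322] [ 0.527 -0.177  0.185] [ 0.663 -0.139  0.214] [111.  32. 136.]
scene rod [191, 206, 46, 28, 255] [0.472 0.078 0.186] [0.608 0.092 0.215] [111.  29. 157.]
scene rod [100, 245, 78, 80, 568] [0.377 0.249 0.185] [0.625 0.27  0.225] [109.  22. 150.]
scene rod [48, 272, 10, 14, 88] [0.578 0.345 0.185] [0.595 0.362 0.196] [ 37.   2. 155.]
scene rod [2, 316, 25, 20, 363] [0.5   0.412 0.185] [0.532 0.443 0.199] [ 40.   1. 194.]
scene orange [297, 272, 27, 29, 564] [ 0.418 -0.04   0.039] [ 0.402 -0.068  0.008] [ 0.453 -0.02   0.053]
scene green [308, 158, 12, 11, 56] [ 0.651 -0.26   0.146] [ 0.632 -0.268  0.125] [ 0.667 -0.257  0.157]
scene green [330, 168, 12, 58, 300] [ 0.571 -0.257  0.045] [ 0.562 -0.35   0.005] [ 0.672 -0.248  0.156]
scene green [309, 170, 12, 45, 224] 
[... 1391 characters left out ...]
9, 10, 12, 90] [ 0.603 -0.055  0.022] [ 0.594 -0.065  0.005] [ 0.62  -0.043  0.039]
side green [374, 253, 12, 9, 77] [ 0.642 -0.274  0.027] [ 0.633 -0.282  0.009] [ 0.662 -0.258  0.04 ]
side green [351, 261, 12, 14, 121] [ 0.571 -0.276  0.022] [ 0.562 -0.286  0.005] [ 0.588 -0.26   0.042]
side blue [294, 185, 11, 44, 217] [ 0.533 -0.067  0.106] [ 0.52  -0.083  0.006] [0.598 0.042 0.161]
side blue [295, 229, 10, 12, 103] [ 0.528 -0.073  0.022] [ 0.518 -0.081  0.005] [ 0.543 -0.06   0.039]
side yellow [350, 194, 10, 9, 67] [ 0.699 -0.083  0.091] [ 0.689 -0.089  0.081] [ 0.715 -0.067  0.105]
side yellow [253, 228, 21, 21, 294] [ 0.426 -0.071  0.038] [ 0.403 -0.083  0.009] [ 0.453 -0.042  0.058]
```

View pics/crop1.png

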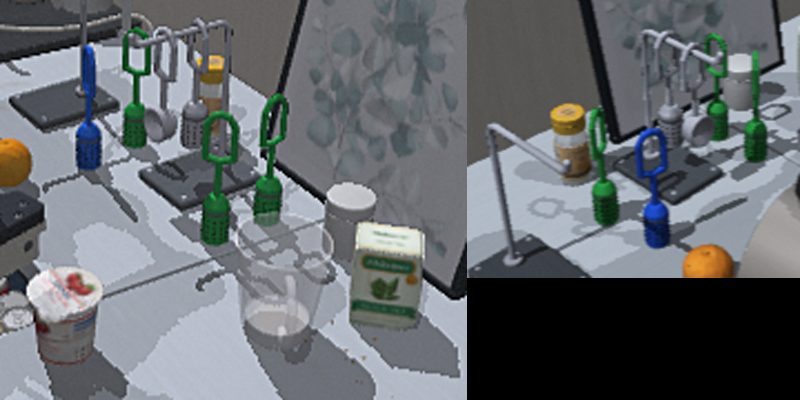

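The crop shows the plain steel scoop (bowl) in front at crop (160,120), which is side (332,219). The plain steel infuser (perforated capsule) is behind it at crop (195,125), side (348,221). The blue and green ones stand upright on the worktop. The mug rim is centred near crop (285,240), side (388,273), and its foot near side (385,314).

```bash
cat >> h.py <<'E'
def ray(c,u,v,z):
    M=np.linalg.inv(c["world_to_cam"]); o=M[:3,3]
    d=M[:3,:3]@np.array([(u-c["cx"])/c["fx"],-(v-c["cy"])/c["fy"],-1])
    return o+d*(z-o[2])/d[2]
def proj(c,p):
    q=c["world_to_cam"]@np.r_[p,1]; return c["cx"]+c["fx"]*q[0]/-q[2], c["cy"]+c["fy"]*q[1]/q[2]
E
python3 - <<'E'
from h import *
for n in ["scene","side"]:
    c=dict(np.load(n+"0.npz")); W=pts(c)
    x,y,z=W[...,0],W[...,1],W[...,2]
    for nm,x0,x1,y0,y1 in [("crowd",.525,.67,-.2,-.12),("spare",.47,.62,.06,.11)]:
        m=(x>x0)&(x<x1)&(y>y0)&(y<y1)&(z>.195)&(z<.207); p=W[m]
        f=np.polyfit(p[:,0],p[:,1],1); r=p[:,1]-np.polyval(f,p[:,0]); p=p[abs(r)<.006]; f=np.polyfit(p[:,0],p[:,1],1)
        m=(x>x0)&(x<x1)&(y>y0)&(y<y1)&(z>.05)&(z<.18)&(abs(y-np.polyval(f,x))<.015)&(x>x1-.03)
        q=W[m]
        print(n,nm,len(p),"yaw",np.arctan(f[0]).round(4),"y at x",[(t,np.polyval(f,t).round(4)) for t in (x0+.02,x1-.02)],"post",len(q),np.median(q,0).round(4), "rod x",p[:,0].min().round(4),p[:,0].max().round(4))
        tip=W[(x>x0-.01)&(x<x1)&(y>y0)&(y<y1)&(z>.208)&(x<x0+.02)]; print("  tip",np.median(tip,0).round(4))
c=dict(np.load("side0.npz"));W=pts(c)
print("rim",ray(c,388,273,.106),"foot",ray(c,385,314,.0))
for v in range(262,330,6): print(v,[tuple(W[v,u].round(3)) for u in (365,375,385,395,405)])
# scoop/infuser columns below rod in steel color
for n in ["scene","side"]:
    c=dict(np.load(n+"0.npz"));W=pts(c);x,y,z=W[...,0],W[...,1],W[...,2]
    for z0,z1 in [(.16,.19),(.14,.155),(.1,.12),(.075,.095),(.055,.07)]:
        m=(x>.53)&(x<.66)&(y>-.2)&(y<-.12)&(z>z0)&(z<z1); p=W[m]; h,e=np.histogram(p[:,0],26,(.53,.66))
        print(n,z0,h.tolist())
E
```

```text
scene crowd 162 yaw 0.0532 y at x [(0.545, np.float64(-0.16)), (0.65, np.float64(-0.1544))] post 159 [ 0.6605 -0.1543  0.1209] rod x 0.5276 0.658
  tip [ 0.5286 -0.1607  0.2116]
scene spare 220 yaw 0.0547 y at x [(0.49, np.float64(0.0831)), (0.6, np.float64(0.0891))] post 222 [0.6062 0.0894 0.1183] rod x 0.4723 0.6049
  tip [0.4742 0.0826 0.2121]
side crowd 125 yaw 0.0515 y at x [(0.545, np.float64(-0.1657)), (0.65, np.float64(-0.1603))] post 128 [ 0.6617 -0.159   0.122 ] rod x 0.5305 0.6616
  tip [ 0.5298 -0.1662  0.2142]
side spare 119 yaw 0.0592 y at x [(0.49, np.float64(0.0781)), (0.6, np.float64(0.0846))] post 102 [0.6079 0.0855 0.1262] rod x 0.4769 0.6077
  tip [0.4765 0.0791 0.2128]
rim [ 0.54479925 -0.42534737  0.106     ] foot [ 0.5456763  -0.42707899  0.        ]
262 [(np.float64(0.624), np.float64(-0.242), np.float64(0.002)), (np.float64(0.547), np.float64(-0.378), np.float64(0.105)), (np.float64(0.567), np.float64(-0.387), np.float64(0.104)), (np.float64(0.579), np.float64(-0.404), np.float64(0.11)), (np.float64(0.712), np.float64(-0.291), np.float64(0.002))]
268 [(np.flo
[... 3571 characters left out ...]
1, 25, 22, 14, 2, 0, 0, 0, 0, 0, 10]
scene 0.075 [0, 0, 0, 0, 0, 0, 28, 34, 23, 34, 27, 1, 0, 0, 15, 38, 20, 11, 9, 3, 0, 0, 0, 0, 1, 9]
scene 0.055 [0, 0, 0, 0, 0, 0, 0, 0, 0, 0, 0, 0, 0, 0, 12, 26, 9, 0, 0, 0, 0, 0, 0, 0, 0, 7]
side 0.16 [0, 0, 0, 0, 0, 0, 0, 0, 42, 30, 4, 0, 0, 0, 0, 0, 2, 48, 22, 1, 0, 0, 0, 0, 0, 13]
side 0.14 [0, 0, 0, 0, 0, 0, 0, 0, 13, 2, 0, 0, 0, 0, 0, 0, 0, 15, 4, 0, 0, 0, 0, 0, 0, 6]
side 0.1 [0, 0, 0, 0, 0, 0, 15, 21, 20, 16, 10, 2, 0, 0, 0, 10, 17, 24, 15, 7, 2, 0, 0, 0, 0, 3]
side 0.075 [0, 0, 0, 0, 0, 0, 19, 24, 19, 23, 6, 0, 0, 0, 3, 26, 18, 12, 4, 0, 1, 0, 0, 0, 0, 3]
side 0.055 [0, 0, 0, 0, 0, 0, 0, 0, 0, 0, 0, 0, 0, 0, 2, 19, 13, 4, 7, 0, 0, 0, 0, 0, 0, 2]
```

Request:
{"name": "carry_out", "arguments": {"deltas": [[0, 0, -2.2, 0, 0, 0.0835, 0.75], [0, 0, -2.2, 0, 0, 0.0835, 0.75], [0, 0, -2.2, 0, 0, 0.0835, 0.75], [2.5, -1.8, 0, 0, 0, 0, 0.75], [2.5, -1.8, 0, 0, 0, 0, 0.75], [2.5, -1.8, 0, 0, 0, 0, 0.75], [2.5, -1.8, 0, 0, 0, 0, 0.75], [2.5, -1.8, 0, 0, 0, 0, 0.75]], "force": 15}}

```text
time: 0.77
tool_pos: [0.2779, -0.4032, 0.3004]
tool_rot: [-3.141, 0.0, 0.053]
contact_force: [0.8, -1.2, 0.7]
opening: 0.0685
grip_force: 0.0
```

```bash
cat >> h.py <<'E'
from scipy.spatial.transform import Rotation as Ro
def to(p,yaw=.054):
    s=robot.observe(); R=Ro.from_euler("xyz",s["tool_rot"]); T=Ro.from_euler("xyz",[np.pi,0,yaw])
    print("t",round(s["time"],2),"at",s["tool_pos"].round(4),s["tool_rot"].round(3),"shift cm",(R.inv().apply(np.array(p)-s["tool_pos"])*100).round(2),"in target axes",(T.inv().apply(np.array(p)-s["tool_pos"])*100).round(2),"turn",(R.inv()*T).as_rotvec().round(3),"F",s["contact_force"].round(1),"open",round(s["opening"],4),"grip",round(s["grip_force"],1))
E
python3 - <<'E'
from h import *
c=dict(np.load("side0.npz"));W=pts(c)
p=W[(W[...,2]>.1)&(W[...,2]<.112)&(W[...,0]>.48)&(W[...,0]<.62)&(W[...,1]>-.49)&(W[...,1]<-.36)]
from scipy.optimize import least_squares
r=least_squares(lambda q:np.hypot(p[:,0]-q[0],p[:,1]-q[1])-q[2],[.545,-.427,.045],loss="soft_l1",f_scale=.002);print(len(p),r.x)
to([.574,-.1615,.30])
E
```

```text
332 [ 0.54299979 -0.42524398  0.04518773]
t 0.77 at [ 0.2779 -0.4032  0.3004] [-3.141  0.     0.053] shift cm [ 30.85 -22.58   0.05] in target axes [ 30.88 -22.54   0.04] turn [-0.001  0.    -0.001] F [ 0.8 -1.2  0.7] open 0.0685 grip 0.0
```

Request:
{"name": "carry_out", "arguments": {"deltas": [[3.2, -2.35, 0, 0, 0, 0, 0.75], [3.2, -2.35, 0, 0, 0, 0, 0.75], [3.2, -2.35, 0, 0, 0, 0, 0.75], [3.2, -2.35, 0, 0, 0, 0, 0.75], [3.2, -2.35, 0, 0, 0, 0, 0.75], [3.2, -2.35, 0, 0, 0, 0, 0.75], [3.2, -2.35, 0, 0, 0, 0, 0.75], [2.5, -1.8, 0, 0, 0, 0, 0.75]]}}

```text
time: 1.43
tool_pos: [0.5177, -0.2065, 0.3003]
tool_rot: [-3.141, 0.0, 0.055]
contact_force: [-0.5, -0.7, 0.3]
opening: 0.0687
grip_force: 0.0
```

Request:
{"name": "carry_out", "arguments": {"deltas": [[2, -1.5, 0, 0, 0, 0, 0.75], [2, -1.5, 0, 0, 0, 0, 0.75], [1.5, -1.1, 0, 0, 0, 0, 0.75], [0, 0, 0, 0, 0, 0, 0.75], [0, 0, 0, 0, 0, 0, 0.75], [0, 0, 0, 0, 0, 0, 0.75], [0, 0, 0, 0, 0, 0, 0.75], [0, 0, 0, 0, 0, 0, 0.75]]}}

```text
time: 2.1
tool_pos: [0.5681, -0.1659, 0.3009]
tool_rot: [3.141, 0.0, 0.052]
contact_force: [-0.1, -0.0, 0.1]
opening: 0.0685
grip_force: 0.0
```

```bash
python3 - <<'E'
from h import *
to([.574,-.1615,.30])
c=cam("wrist"); cv2.imwrite("pics/w1.png",c["image"]); np.savez("w1.npz",**c)
W=pts(c);x,y,z=W[...,0],W[...,1],W[...,2]
print(np.linalg.inv(c["world_to_cam"])[:3,3])
m=(x>.52)&(x<.67)&(y>-.2)&(y<-.12)&(z>.2)&(z<.225);p=W[m]
h,e=np.histogram(p[:,0],30,(.52,.67));print(h.tolist())
for a in np.arange(.525,.665,.01):
    q=p[abs(p[:,0]-a)<.004]
    if len(q): print(a.round(3),len(q),q[:,1].min().round(4),np.median(q[:,1]).round(4),q[:,1].max().round(4),q[:,2].max().round(4))
m=(x>.52)&(x<.65)&(y>-.2)&(y<-.12)&(z>.16)&(z<.19);p=W[m]
h,e=np.histogram(p[:,0],26,(.52,.65));print(h.tolist())
E
```

```text
t 2.1 at [ 0.5681 -0.1659  0.3009] [3.141 0.    0.052] shift cm [ 0.61 -0.41  0.09] in target axes [ 0.61 -0.41  0.09] turn [ 0.     0.    -0.002] F [-0.1 -0.   0.1] open 0.0685 grip 0.0
[ 0.6352303  -0.16281201  0.45097698]
[0, 1, 53, 76, 46, 46, 46, 45, 50, 46, 46, 189, 128, 50, 50, 49, 53, 53, 56, 116, 226, 75, 60, 63, 61, 60, 58, 48, 11, 0]
0.535 113 -0.1672 -0.1634 -0.1594 0.2179
0.545 74 -0.1666 -0.1628 -0.1589 0.2053
0.555 73 -0.1662 -0.1623 -0.1585 0.2055
0.565 74 -0.1657 -0.1619 -0.158 0.2052
0.575 183 -0.1768 -0.1597 -0.144 0.2132
0.585 120 -0.1746 -0.1618 -0.1492 0.2109
0.595 79 -0.1641 -0.1604 -0.1567 0.2052
0.605 83 -0.1636 -0.1599 -0.1562 0.2056
0.615 112 -0.1749 -0.1591 -0.1454 0.2112
0.625 247 -0.1747 -0.158 -0.1417 0.2134
0.635 96 -0.1621 -0.1584 -0.154 0.2057
0.645 100 -0.1616 -0.1576 -0.1536 0.205
0.655 87 -0.161 -0.1574 -0.1533 0.2052
0.665 2 -0.158 -0.1563 -0.1546 0.2003
[0, 0, 0, 0, 0, 0, 0, 0, 0, 0, 0, 26, 61, 0, 0, 0, 0, 0, 0, 0, 3, 12, 0, 0, 0, 0]
```

View pics/w1.png

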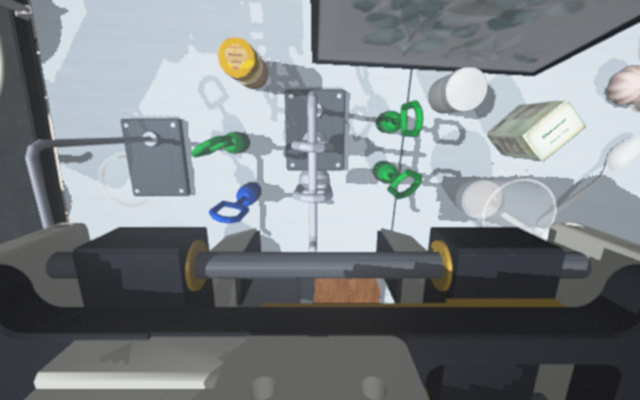

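The wrist view shows the crowded rod at col 313, with the scoop eye near (313,190), the infuser eye near (313,148), and clear space for the fingers on both sides. The rod height of 0.205 and the 45 mm eye spacing match the description. Descending over the scoop.

Request:
{"name": "carry_out", "arguments": {"deltas": [[0.85, -0.45, 0, 0, 0, 0, 0.75], [0, 0, 3, 0, 0, 0, 0.75], [0, 0, 3, 0, 0, 0, 0.75], [0, 0, 3, 0, 0, 0, 0.75], [0, 0, 2.5, 0, 0, 0, 0.75], [0, 0, 1.2, 0, 0, 0, 0.75], [0, 0, 0.5, 0, 0, 0, 0.75], [0, 0, 0, 0, 0, 0, 0.75]]}}

```text
time: 2.82
tool_pos: [0.5768, -0.1599, 0.1676]
tool_rot: [-3.141, 0.002, 0.053]
contact_force: [-0.1, 0.6, 0.1]
opening: 0.0692
grip_force: 0.0
```

Request:
{"name": "carry_out", "arguments": {"deltas": [[0, 0, 0, 0, 0, 0, 0.6], [0, 0, 0, 0, 0, 0, 0.5], [0, 0, 0, 0, 0, 0, 0.45], [0, 0, 0, 0, 0, 0, 0.4], [0, 0, 0, 0, 0, 0, 0.35], [0, 0, 0, 0, 0, 0, 0.3], [0, 0, 0, 0, 0, 0, 0.3], [0, 0, 0, 0, 0, 0, 0.3]], "force": 15}}

```text
time: 3.48
tool_pos: [0.5772, -0.1601, 0.1692]
tool_rot: [3.141, -0.001, 0.053]
contact_force: [0.3, 0.1, 2.3]
opening: 0.0373
grip_force: 15.0
```

```bash
python3 - <<'E'
from h import *
to([.577,-.161,.169])
c=cam("side");W=pts(c);x,y,z=W[...,0],W[...,1],W[...,2]
cv2.imwrite("pics/s1.png",cv2.resize(c["image"][140:300,240:440],(600,480)))
E
```

```text
t 3.48 at [ 0.5772 -0.1601  0.1692] [ 3.141e+00 -1.000e-03  5.300e-02] shift cm [-0.03  0.08  0.02] in target axes [-0.03  0.08  0.02] turn [ 0.    -0.001 -0.001] F [0.3 0.1 2.3] open 0.0373 grip 15.0
```

View pics/s1.png

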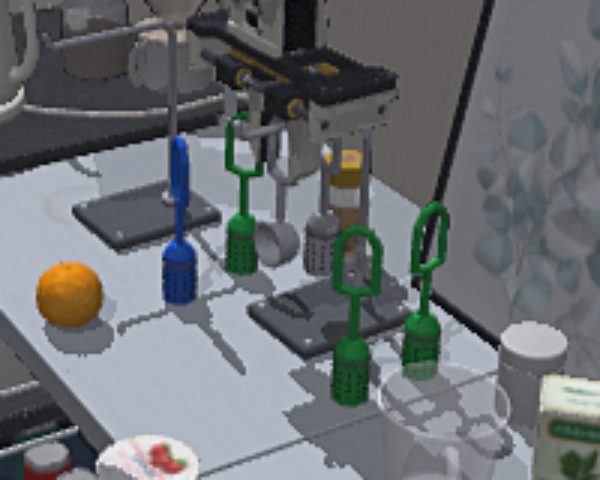

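The view shows the gripper closed on the scoop's eye at (285,165), with the infuser hanging behind at (320,240). An opening of 37 mm fits the 38 mm eye.

Request:
{"name": "carry_out", "arguments": {"deltas": [[0, 0, -1, 0, 0, 0, 0.3], [0, 0, -1, 0, 0, 0, 0.3], [0, 0, 0, 0, 0, 0, 0.3], [-1.5, 0, 0, 0, 0, 0, 0.3], [-1.5, 0, 0, 0, 0, 0, 0.3], [-1.5, 0, 0, 0, 0, 0, 0.3], [-1.5, 0, 0, 0, 0, 0, 0.3], [-1.5, 0, 0, 0, 0, 0, 0.3]]}}

```text
time: 4.2
tool_pos: [0.5015, -0.1642, 0.189]
tool_rot: [3.141, -0.0, 0.053]
contact_force: [-0.1, -0.5, -1.1]
opening: 0.0376
grip_force: 15.0
```

```bash
python3 - <<'E'
from h import *
to([.487,-.165,.19])
c=cam("side");W=pts(c);x,y,z=W[...,0],W[...,1],W[...,2]
m=(x>.53)&(x<.66)&(y>-.2)&(y<-.12)&(z>.16)&(z<.19); h,e=np.histogram(W[m][:,0],26,(.53,.66));print(h.tolist())
cv2.imwrite("pics/s2.png",cv2.resize(c["image"][140:300,240:440],(600,480)))
E
```

```text
t 4.2 at [ 0.5015 -0.1642  0.189 ] [ 3.141 -0.     0.053] shift cm [-1.45  0.01 -0.1 ] in target axes [-1.45  0.01 -0.1 ] turn [ 0.    -0.    -0.001] F [-0.1 -0.5 -1.1] open 0.0376 grip 15.0
[0, 0, 0, 0, 0, 0, 0, 0, 0, 0, 0, 0, 0, 0, 0, 0, 1, 44, 25, 0, 0, 0, 0, 0, 0, 6]
```

View pics/s2.png

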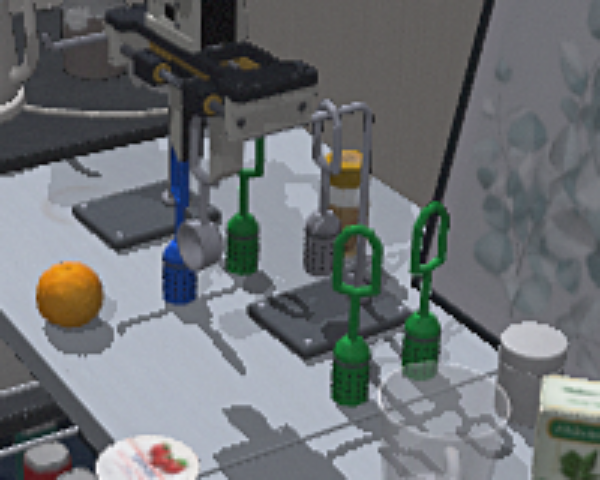

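The scoop is off in the fingers at (200,180), past the rod tip. The infuser still hangs at (325,200).

Request:
{"name": "carry_out", "arguments": {"deltas": [[-1.5, 0, 0, 0, 0, 0, 0.3], [-1.5, 0, 0, 0, 0, 0, 0.3], [0, 0, -2, 0, 0, 0, 0.3], [0, 0, -2.5, 0, 0, 0, 0.3], [0, 0, -2.5, 0, 0, 0, 0.3], [0, 0, -2.5, 0, 0, 0, 0.3], [0, 0, -2, 0, 0, 0, 0.3], [0, 0, -0.5, 0, 0, 0, 0.3]]}}

```text
time: 4.92
tool_pos: [0.4735, -0.1663, 0.3125]
tool_rot: [3.138, -0.006, 0.053]
contact_force: [0.4, -0.9, -0.5]
opening: 0.037
grip_force: 15.0
```

Request:
{"name": "carry_out", "arguments": {"deltas": [[0, -2, 0, 0, 0, 0, 0.3], [-0.5, -3, 0, 0, 0, 0, 0.3], [-0.5, -3.5, 0, 0, 0, 0, 0.3], [-0.5, -3.5, 0, 0, 0, 0, 0.3], [-0.5, -3.5, 0, 0, 0, 0, 0.3], [-0.5, -3.5, 0, 0, 0, 0, 0.3], [-0.5, -3, 0, 0, 0, 0, 0.3], [0, -1.5, 0, 0, 0, 0, 0.3]]}}

```text
time: 5.58
tool_pos: [0.4282, 0.0703, 0.3081]
tool_rot: [-3.141, 0.001, 0.056]
contact_force: [0.3, -0.2, -0.4]
opening: 0.0377
grip_force: 15.0
```

```bash
python3 - <<'E'
from h import *
to([.43,.0775,.19])
E
```

```text
t 5.58 at [0.4282 0.0703 0.3081] [-3.141e+00  1.000e-03  5.600e-02] shift cm [ 0.23 -0.7  11.81] in target axes [ 0.22 -0.71 11.81] turn [-0.001  0.001  0.002] F [ 0.3 -0.2 -0.4] open 0.0377 grip 15.0
```

Request:
{"name": "carry_out", "arguments": {"deltas": [[0, -0.6, 2, 0, 0, 0, 0.3], [0, 0, 2.5, 0, 0, 0, 0.3], [0, 0, 2.5, 0, 0, 0, 0.3], [0, 0, 2.5, 0, 0, 0, 0.3], [0, 0, 1.5, 0, 0, 0, 0.3], [0, 0, 0.8, 0, 0, 0, 0.3], [0, 0, 0, 0, 0, 0, 0.3], [0, 0, 0, 0, 0, 0, 0.3]]}}

```text
time: 6.25
tool_pos: [0.4296, 0.0734, 0.1908]
tool_rot: [3.142, 0.0, 0.053]
contact_force: [0.6, -0.4, -1.5]
opening: 0.0375
grip_force: 15.0
```

```bash
python3 - <<'E'
from h import *
to([.43,.0775,.19])
for n in ("wrist","side"):
    c=cam(n);W=pts(c);x,y,z=W[...,0],W[...,1],W[...,2]
    for a in (.475,.5,.53,.56,.59):
        q=W[(abs(x-a)<.006)&(y>.06)&(y<.11)&(z>.193)&(z<.22)]
        if len(q)>3: print(n,a,len(q),q[:,1].min().round(4),q[:,1].max().round(4),q[:,2].max().round(4))
    q=W[(x>.40)&(x<.46)&(y>.045)&(y<.11)&(z>.2)&(z<.236)]
    if len(q)>3: print(n,"eye",len(q),q.min(0).round(4),q.max(0).round(4))
    if n=="side": b=c["image"][100:260,200:400]
    else: a_=c["image"]
o=np.hstack([cv2.resize(a_,(480,300)),cv2.resize(b,(320,256))[:,:,:] if 0 else cv2.copyMakeBorder(cv2.resize(b,(320,256)),0,44,0,0,0)])
cv2.imwrite("pics/ins.png",o)
E
```

```text
t 6.25 at [0.4296 0.0734 0.1908] [3.142 0.    0.053] shift cm [ 0.07 -0.41  0.08] in target axes [ 0.07 -0.41  0.08] turn [ 0.     0.    -0.001] F [ 0.6 -0.4 -1.5] open 0.0375 grip 15.0
wrist 0.475 225 0.0765 0.0844 0.2174
wrist 0.5 453 0.0774 0.0855 0.2061
wrist 0.53 524 0.0794 0.0876 0.2061
wrist eye 2206 [0.4197 0.045  0.2   ] [0.4435 0.1061 0.236 ]
side 0.475 9 0.0733 0.0784 0.2123
side 0.5 11 0.0746 0.0832 0.2064
side 0.53 12 0.0783 0.0837 0.2064
side 0.56 10 0.0801 0.0862 0.2068
side 0.59 11 0.0803 0.0912 0.2058
side eye 111 [0.4145 0.0454 0.2001] [0.4422 0.108  0.2351]
```

View pics/ins.png

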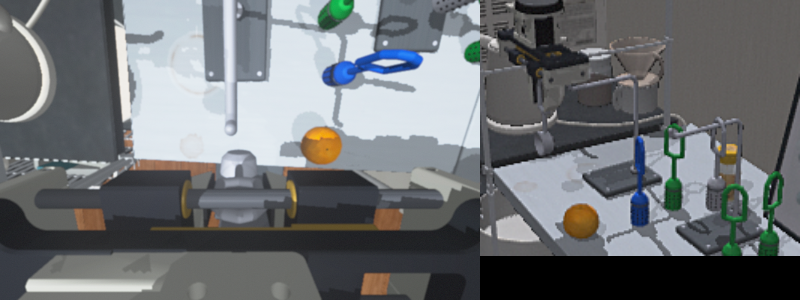

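The rod tip is at (231,130) in the wrist panel and the eye at (239,155). The eye sits slightly to the right, so I shift it left 4.5 mm (+y) and then run it onto the rod.

Request:
{"name": "carry_out", "arguments": {"deltas": [[0, -0.45, 0, 0, 0, 0, 0.3], [0.5, 0, 0, 0, 0, 0, 0.3], [1.5, 0, 0, 0, 0, 0, 0.3], [1.5, 0, 0, 0, 0, 0, 0.3], [1.5, 0, 0, 0, 0, 0, 0.3], [1.5, 0, 0, 0, 0, 0, 0.3], [1.5, 0, 0, 0, 0, 0, 0.3], [1.5, 0, 0, 0, 0, 0, 0.3]]}}

```text
time: 7.02
tool_pos: [0.5253, 0.0832, 0.1911]
tool_rot: [3.141, -0.001, 0.054]
contact_force: [-0.5, -0.4, 0.1]
opening: 0.0374
grip_force: 15.0
```

```bash
python3 - <<'E'
from h import *
to([.535,.084,.171])
E
```

```text
t 7.02 at [0.5253 0.0832 0.1911] [ 3.141e+00 -1.000e-03  5.400e-02] shift cm [ 0.97 -0.03  2.01] in target axes [ 0.98 -0.03  2.01] turn [ 0.    -0.001 -0.   ] F [-0.5 -0.4  0.1] open 0.0374 grip 15.0
```

Request:
{"name": "carry_out", "arguments": {"deltas": [[0.8, 0, 0, 0, 0, 0, 0.3], [0, 0, 0.6, 0, 0, 0, 0.3], [0, 0, 0.5, 0, 0, 0, 0.3], [0, 0, 0.4, 0, 0, 0, 0.3], [0, 0, 0.3, 0, 0, 0, 0.3], [0, 0, 0.15, 0, 0, 0, 0.3], [0, 0, 0, 0, 0, 0, 0.3], [0, 0, 0, 0, 0, 0, 0.3]]}}

```text
time: 7.68
tool_pos: [0.5318, 0.0833, 0.1713]
tool_rot: [3.141, -0.0, 0.053]
contact_force: [0.7, 0.4, -0.7]
opening: 0.0373
grip_force: 15.0
```

Request:
{"name": "carry_out", "arguments": {"deltas": [[0, 0, 0, 0, 0, 0, 0.45], [0, 0, 0, 0, 0, 0, 0.5], [0, 0, 0, 0, 0, 0, 0.6], [0, 0, 0, 0, 0, 0, 0.7], [0, 0, 0, 0, 0, 0, 0.75], [0, 0, 0, 0, 0, 0, 0.75], [0, 0, 0, 0, 0, 0, 0.75], [0, 0, 0, 0, 0, 0, 0.75]]}}

```text
time: 8.35
tool_pos: [0.532, 0.0833, 0.1712]
tool_rot: [3.141, -0.0, 0.053]
contact_force: [-0.7, 0.8, 0.2]
opening: 0.0689
grip_force: 0.0
```

```bash
python3 - <<'E'
from h import *
to([.535,.084,.30])
c=cam("side");W=pts(c);x,y,z=W[...,0],W[...,1],W[...,2]
m=(x>.5)&(x<.57)&(y>.05)&(y<.12)&(z>.06)&(z<.165);p=W[m]
print(len(p),p.min(0).round(3),p.max(0).round(3),np.median(p,0).round(3))
E
```

```text
t 8.35 at [0.532  0.0833 0.1712] [ 3.141 -0.     0.053] shift cm [  0.3   -0.05 -12.88] in target axes [  0.3   -0.05 -12.88] turn [ 0.    -0.    -0.001] F [-0.7  0.8  0.2] open 0.0689 grip 0.0
211 [0.516 0.06  0.077] [0.541 0.106 0.164] [0.527 0.081 0.106]
```

Scoop hanging (lowest point at 0.077 m, as it should be). Retreating up and moving to the infuser.

Request:
{"name": "carry_out", "arguments": {"deltas": [[0, 0, -1, 0, 0, 0, 0.75], [0, 0, -1.5, 0, 0, 0, 0.75], [0, 0, -2.5, 0, 0, 0, 0.75], [0, 0, -3, 0, 0, 0, 0.75], [0, 0, -3, 0, 0, 0, 0.75], [0, 0, -2, 0, 0, 0, 0.75], [0.5, 2, 0, 0, 0, 0, 0.75], [1, 3, 0, 0, 0, 0, 0.75]]}}

```text
time: 9.07
tool_pos: [0.5497, 0.0357, 0.3044]
tool_rot: [-3.141, -0.005, 0.057]
contact_force: [0.6, 0.2, 0.2]
opening: 0.0687
grip_force: 0.0
```

Request:
{"name": "carry_out", "arguments": {"deltas": [[1, 3, 0, 0, 0, 0, 0.75], [1, 3.5, 0, 0, 0, 0, 0.75], [1, 3.5, 0, 0, 0, 0, 0.75], [1, 3.5, 0, 0, 0, 0, 0.75], [1, 3.5, 0, 0, 0, 0, 0.75], [1, 2.65, 0, 0, 0, 0, 0.75], [0, 0, 0, 0, 0, 0, 0.75], [0, 0, 0, 0, 0, 0, 0.75]]}}

```text
time: 9.73
tool_pos: [0.62, -0.1602, 0.301]
tool_rot: [-3.141, 0.001, 0.051]
contact_force: [-0.5, 0.6, 0.3]
opening: 0.069
grip_force: 0.0
```

```bash
python3 - <<'E'
from h import *
to([.620,-.159,.169])
c=cam("wrist");W=pts(c);x,y,z=W[...,0],W[...,1],W[...,2]
m=(x>.58)&(x<.65)&(y>-.185)&(y<-.13)&(z>.2075)&(z<.216);p=W[m];print("inf eye",len(p),p.mean(0).round(4),p.min(0).round(4),p.max(0).round(4))
c=cam("scene");W=pts(c);x,y,z=W[...,0],W[...,1],W[...,2]
m=(x>.5)&(x<.57)&(y>.05)&(y<.12)&(z>.206)&(z<.22);p=W[m];print("scoop eye top",len(p),p.mean(0).round(4),p[:,2].max())
m=(x>.58)&(x<.65)&(y>-.2)&(y<-.12)&(z>.1)&(z<.19);p=W[m];print("inf",len(p),np.median(p,0).round(4))
c=cam("side");W=pts(c);x,y,z=W[...,0],W[...,1],W[...,2]
m=(x>.5)&(x<.57)&(y>.05)&(y<.12)&(z>.206)&(z<.22);p=W[m];print("scoop eye top",len(p),p.mean(0).round(4),p[:,2].max())
E
```

```text
t 9.73 at [ 0.62   -0.1602  0.301 ] [-3.141e+00  1.000e-03  5.100e-02] shift cm [ 0.02 -0.11 13.2 ] in target axes [ 1.00e-02 -1.20e-01  1.32e+01] turn [-0.     0.001 -0.003] F [-0.5  0.6  0.3] open 0.069 grip 0.0
inf eye 195 [ 0.6223 -0.1586  0.2101] [ 0.6182 -0.1702  0.2076] [ 0.6259 -0.147   0.213 ]
scoop eye top 32 [0.5289 0.0848 0.2082] 0.2109549718690788
inf 11 [ 0.6208 -0.1467  0.106 ]
scoop eye top 31 [0.5311 0.0785 0.209 ] 0.2150697095497779
```

Request:
{"name": "carry_out", "arguments": {"deltas": [[0.15, -0.1, 0, 0, 0, 0, 0.75], [0, 0, 3, 0, 0, 0, 0.75], [0, 0, 3, 0, 0, 0, 0.75], [0, 0, 3, 0, 0, 0, 0.75], [0, 0, 2.5, 0, 0, 0, 0.75], [0, 0, 1.2, 0, 0, 0, 0.75], [0, 0, 0.5, 0, 0, 0, 0.75], [0, 0, 0, 0, 0, 0, 0.75]]}}

```text
time: 10.55
tool_pos: [0.6211, -0.1566, 0.1685]
tool_rot: [-3.141, 0.002, 0.055]
contact_force: [0.3, 0.0, 0.2]
opening: 0.0686
grip_force: 0.0
```

Request:
{"name": "carry_out", "arguments": {"deltas": [[0, 0, 0, 0, 0, 0, 0.6], [0, 0, 0, 0, 0, 0, 0.5], [0, 0, 0, 0, 0, 0, 0.45], [0, 0, 0, 0, 0, 0, 0.4], [0, 0, 0, 0, 0, 0, 0.35], [0, 0, 0, 0, 0, 0, 0.3], [0, 0, 0, 0, 0, 0, 0.3], [0, 0, 0, 0, 0, 0, 0.3]]}}

```text
time: 11.22
tool_pos: [0.6216, -0.1579, 0.1697]
tool_rot: [3.141, -0.001, 0.053]
contact_force: [-0.9, 0.7, 2.4]
opening: 0.0374
grip_force: 15.0
```

Request:
{"name": "carry_out", "arguments": {"deltas": [[0, 0, -1, 0, 0, 0, 0.3], [0, 0, -1, 0, 0, 0, 0.3], [0, 0, 0, 0, 0, 0, 0.3], [-1.5, 0, 0, 0, 0, 0, 0.3], [-1.5, 0, 0, 0, 0, 0, 0.3], [-1.5, 0, 0, 0, 0, 0, 0.3], [-1.5, 0, 0, 0, 0, 0, 0.3], [-1.5, 0, 0, 0, 0, 0, 0.3]]}}

```text
time: 11.88
tool_pos: [0.5459, -0.1618, 0.1895]
tool_rot: [3.141, -0.0, 0.053]
contact_force: [0.0, 0.2, -0.7]
opening: 0.0376
grip_force: 15.0
```

Request:
{"name": "carry_out", "arguments": {"deltas": [[-1.5, 0, 0, 0, 0, 0, 0.3], [-1.5, 0, 0, 0, 0, 0, 0.3], [-1.5, 0, 0, 0, 0, 0, 0.3], [-1.5, 0, 0, 0, 0, 0, 0.3], [-1.0, 0, 0, 0, 0, 0, 0.3], [0, 0, 0, 0, 0, 0, 0.3], [0, 0, -2, 0, 0, 0, 0.3], [0, 0, -2.5, 0, 0, 0, 0.3]]}}

```text
time: 12.55
tool_pos: [0.4762, -0.1651, 0.2334]
tool_rot: [-3.14, 0.003, 0.053]
contact_force: [-0.2, -0.2, -0.7]
opening: 0.0376
grip_force: 15.0
```

Request:
{"name": "carry_out", "arguments": {"deltas": [[0, 0, -2.5, 0, 0, 0, 0.3], [0, 0, -2.5, 0, 0, 0, 0.3], [0, 0, -2.5, 0, 0, 0, 0.3], [0, 0, -2, 0, 0, 0, 0.3], [0, 0, -0.5, 0, 0, 0, 0.3], [0, 0, 0, 0, 0, 0, 0.3], [0, 1.5, 0, 0, 0, 0, 0.3], [0, 2.5, 0, 0, 0, 0, 0.3]]}}

```text
time: 13.22
tool_pos: [0.4788, -0.2039, 0.3329]
tool_rot: [-3.14, 0.001, 0.056]
contact_force: [0.8, -0.6, 0.2]
opening: 0.0371
grip_force: 15.0
```

```bash
python3 - <<'E'
from h import *
to([.543,-.425,.33])
c=cam("side");W=pts(c)
p=W[(W[...,2]>.1)&(W[...,2]<.112)&(W[...,0]>.48)&(W[...,0]<.62)&(W[...,1]>-.49)&(W[...,1]<-.36)]
from scipy.optimize import least_squares
r=least_squares(lambda q:np.hypot(p[:,0]-q[0],p[:,1]-q[1])-q[2],[.545,-.427,.045],loss="soft_l1",f_scale=.002);print(len(p),r.x)
cv2.imwrite("pics/s3.png",c["image"])
E
```

```text
t 13.22 at [ 0.4788 -0.2039  0.3329] [-3.14e+00  1.00e-03  5.60e-02] shift cm [ 5.17 22.44  0.25] in target axes [ 5.22 22.43  0.29] turn [-0.002  0.001  0.002] F [ 0.8 -0.6  0.2] open 0.0371 grip 15.0
343 [ 0.54346686 -0.42567442  0.04513763]
```

View pics/s3.png

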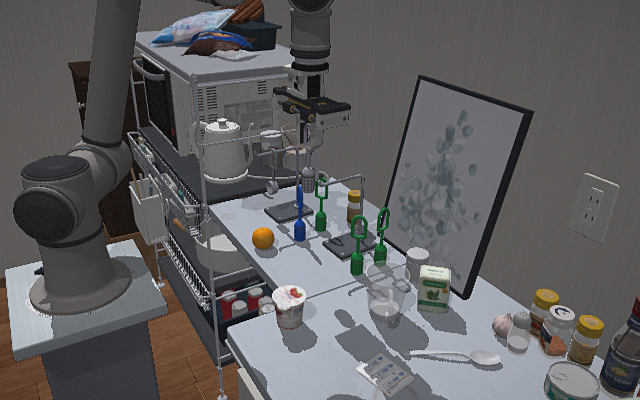

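The infuser is in the fingers at (309,170), the scoop hangs on the spare stand at (272,180), and the mug is unmoved at (386,295).

Request:
{"name": "carry_out", "arguments": {"deltas": [[0.5, 3, 0, 0, 0, 0, 0.3], [0.9, 3.5, 0, 0, 0, 0, 0.3], [0.9, 3.5, 0, 0, 0, 0, 0.3], [0.9, 3.5, 0, 0, 0, 0, 0.3], [0.9, 3.5, 0, 0, 0, 0, 0.3], [0.7, 3, 0, 0, 0, 0, 0.3], [0.4, 2, 0, 0, 0, 0, 0.3], [0, 0, 0, 0, 0, 0, 0.3]]}}

```text
time: 13.93
tool_pos: [0.5421, -0.4262, 0.3293]
tool_rot: [-3.139, 0.004, 0.05]
contact_force: [0.2, -0.0, -1.1]
opening: 0.0373
grip_force: 15.0
```

Request:
{"name": "carry_out", "arguments": {"deltas": [[0, 0, 2, 0, 0, 0, 0.3], [0, 0, 2, 0, 0, 0, 0.3], [0, 0, 0.5, 0, 0, 0, 0.3], [0, 0, 0, 0, 0, 0, 0.3], [0, 0, 0, 0, 0, 0, 0.3], [0, 0, 0, 0, 0, 0, 0.3], [0, 0, 0, 0, 0, 0, 0.3], [0, 0, 0, 0, 0, 0, 0.3]]}}

```text
time: 14.6
tool_pos: [0.5427, -0.4224, 0.2904]
tool_rot: [3.14, -0.001, 0.053]
contact_force: [0.4, -0.4, -0.2]
opening: 0.0375
grip_force: 15.0
```

```bash
python3 - <<'E'
from h import *
to([.543,-.4255,.127])
c=cam("side");W=pts(c);x,y,z=W[...,0],W[...,1],W[...,2]
m=(x>.5)&(x<.6)&(y>-.47)&(y<-.37)&(z>.12)&(z<.25)
p=W[m]
for a in np.arange(.14,.24,.02):
    q=p[abs(p[:,2]-a)<.008]
    if len(q): print(a.round(2),len(q),q.min(0).round(4),q.max(0).round(4))
print("low",p[:,2].min())
E
```

```text
t 14.6 at [ 0.5427 -0.4224  0.2904] [ 3.14e+00 -1.00e-03  5.30e-02] shift cm [-1.000e-02  2.900e-01  1.635e+01] in target axes [1.000e-02 3.100e-01 1.634e+01] turn [ 0.002 -0.001 -0.001] F [ 0.4 -0.4 -0.2] open 0.0375 grip 15.0
0.18 76 [ 0.5263 -0.4394  0.176 ] [ 0.553  -0.4097  0.1879]
0.2 107 [ 0.5247 -0.4405  0.192 ] [ 0.555  -0.4147  0.2072]
0.22 127 [ 0.526  -0.4397  0.2122] [ 0.5525 -0.4109  0.2279]
low 0.1760416400934569
```

Request:
{"name": "carry_out", "arguments": {"deltas": [[0.1, 0.25, 1, 0, 0, 0, 0.3], [0, 0, 1.8, 0, 0, 0, 0.3], [0, 0, 1.8, 0, 0, 0, 0.3], [0, 0, 1.8, 0, 0, 0, 0.3], [0, 0, 1.8, 0, 0, 0, 0.3], [0, 0, 1.8, 0, 0, 0, 0.3], [0, 0, 1.8, 0, 0, 0, 0.3], [0, 0, 1.0, 0, 0, 0, 0.3]]}}

```text
time: 15.32
tool_pos: [0.5427, -0.4242, 0.1581]
tool_rot: [-3.139, 0.003, 0.053]
contact_force: [-0.7, 0.7, -0.4]
opening: 0.0374
grip_force: 15.0
```

Request:
{"name": "carry_out", "arguments": {"deltas": [[0, 0, 0.8, 0, 0, 0, 0.3], [0, 0, 0.6, 0, 0, 0, 0.3], [0, 0, 0.5, 0, 0, 0, 0.3], [0, 0, 0.4, 0, 0, 0, 0.3], [0, 0, 0.3, 0, 0, 0, 0.3], [0, 0, 0.2, 0, 0, 0, 0.3], [0, 0, 0, 0, 0, 0, 0.3], [0, 0, 0, 0, 0, 0, 0.3]]}}

```text
time: 15.98
tool_pos: [0.5437, -0.4249, 0.1336]
tool_rot: [3.141, -0.0, 0.053]
contact_force: [0.6, 0.8, 0.1]
opening: 0.0375
grip_force: 15.0
```

```bash
python3 - <<'E'
from h import *
to([.543,-.4255,.128])
c=cam("side"); cv2.imwrite("pics/s4.png",cv2.resize(c["image"][200:340,300:480],(720,560)))
E
```

```text
t 15.98 at [ 0.5437 -0.4249  0.1336] [ 3.141 -0.     0.053] shift cm [-0.07  0.06  0.56] in target axes [-0.07  0.06  0.56] turn [ 0.    -0.    -0.001] F [0.6 0.8 0.1] open 0.0375 grip 15.0
```

View pics/s4.png

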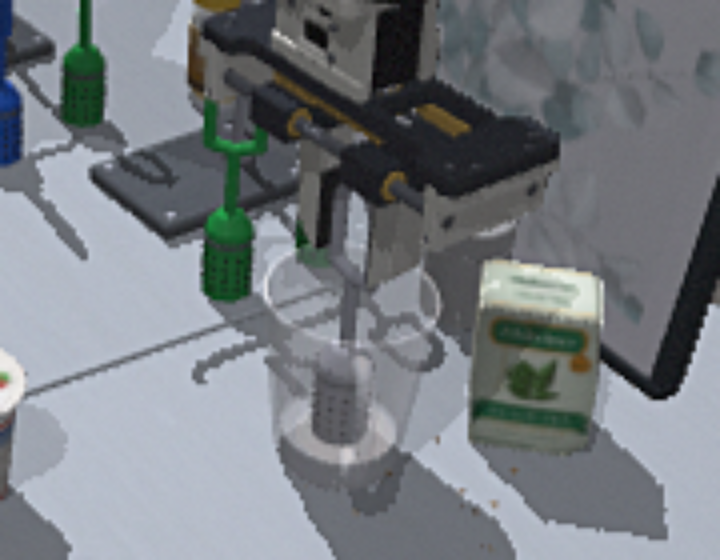

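The capsule is inside the mug at (340,410), just above the floor, and the mug is upright. The last few mm, then release.

Request:
{"name": "carry_out", "arguments": {"deltas": [[0, 0, 0.15, 0, 0, 0, 0.3], [0, 0, 0.1, 0, 0, 0, 0.3], [0, 0, 0.1, 0, 0, 0, 0.3], [0, 0, 0.1, 0, 0, 0, 0.3], [0, 0, 0.1, 0, 0, 0, 0.3], [0, 0, 0.05, 0, 0, 0, 0.3], [0, 0, 0, 0, 0, 0, 0.3], [0, 0, 0, 0, 0, 0, 0.3]]}}

```text
time: 16.7
tool_pos: [0.5441, -0.425, 0.1291]
tool_rot: [3.14, -0.002, 0.053]
contact_force: [-1.8, 0.8, 7.5]
opening: 0.0375
grip_force: 15.0
```

Contact with the floor (7.5 N). Releasing slowly.

Request:
{"name": "carry_out", "arguments": {"deltas": [[0, 0, -0.08, 0, 0, 0, 0.42], [0, 0, 0, 0, 0, 0, 0.46], [0, 0, 0, 0, 0, 0, 0.5], [0, 0, 0, 0, 0, 0, 0.55], [0, 0, 0, 0, 0, 0, 0.65], [0, 0, 0, 0, 0, 0, 0.7], [0, 0, 0, 0, 0, 0, 0.7], [0, 0, 0, 0, 0, 0, 0.7]]}}

```text
time: 17.37
tool_pos: [0.5435, -0.4248, 0.1279]
tool_rot: [-3.142, 0.0, 0.053]
contact_force: [-0.4, 0.4, 0.3]
opening: 0.0638
grip_force: 0.0
```

```bash
python3 - <<'E'
from h import *
to([.543,-.4255,.30])
c=cam("side"); cv2.imwrite("pics/s5.png",cv2.resize(c["image"][200:340,300:480],(720,560)))
E
```

```text
t 17.37 at [ 0.5435 -0.4248  0.1279] [-3.142  0.     0.053] shift cm [ -0.06   0.07 -17.21] in target axes [ -0.06   0.07 -17.21] turn [-0.     0.    -0.001] F [-0.4  0.4  0.3] open 0.0638 grip 0.0
```

View pics/s5.png

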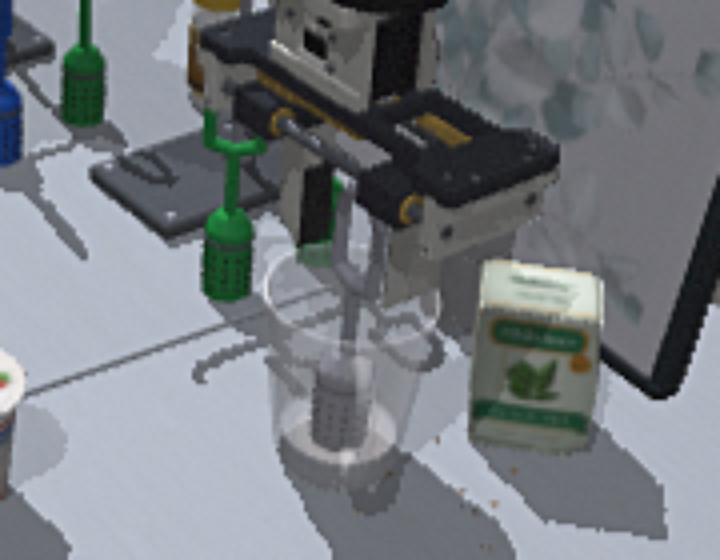

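The infuser stands in the mug at (340,400), clear of both fingers. Going straight up, slowly at first, and then checking.

Request:
{"name": "carry_out", "arguments": {"deltas": [[0, 0, -0.5, 0, 0, 0, 0.7], [0, 0, -1, 0, 0, 0, 0.7], [0, 0, -1, 0, 0, 0, 0.7], [0, 0, -1.5, 0, 0, 0, 0.7], [0, 0, -2, 0, 0, 0, 0.7], [0, 0, -2.5, 0, 0, 0, 0.7], [0, 0, -2.5, 0, 0, 0, 0.7], [0, 0, -2.5, 0, 0, 0, 0.7]]}}

```text
time: 18.08
tool_pos: [0.5436, -0.4247, 0.2659]
tool_rot: [3.14, -0.001, 0.053]
contact_force: [0.8, 0.4, 0.0]
opening: 0.0642
grip_force: 0.0
```

Request:
{"name": "carry_out", "arguments": {"deltas": [[0, 0, -1, 0, 0, 0, 0.7], [0, 0, 0, 0, 0, 0, 0.7], [0, 0, 0, 0, 0, 0, 0.7], [0, 0, 0, 0, 0, 0, 0.7], [0, 0, 0, 0, 0, 0, 0.7], [0, 0, 0, 0, 0, 0, 0.7], [0, 0, 0, 0, 0, 0, 0.7], [0, 0, 0, 0, 0, 0, 0.7]]}}

```text
time: 18.75
tool_pos: [0.5435, -0.4247, 0.2723]
tool_rot: [-3.141, 0.001, 0.053]
contact_force: [-0.0, -0.2, 0.1]
opening: 0.0645
grip_force: 0.0
```

```bash
python3 - <<'E'
from h import *
to([.543,-.4255,.30])
c=cam("side"); cv2.imwrite("pics/s6.png",c["image"][130:340,220:480].repeat(2,0).repeat(2,1))
E
```

```text
t 18.75 at [ 0.5435 -0.4247  0.2723] [-3.141e+00  1.000e-03  5.300e-02] shift cm [-0.05  0.08 -2.77] in target axes [-0.05  0.08 -2.77] turn [-0.001  0.001 -0.001] F [-0.  -0.2  0.1] open 0.0645 grip 0.0
```

View pics/s6.png

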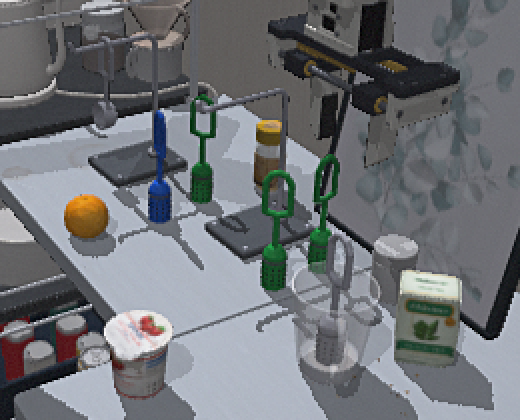

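The infuser stands capsule down in the upright mug at (330,320). The scoop hangs on the spare rod at (105,90), the gripper is clear and nothing else has moved.

```bash
python3 -c "
from cell import robot
print(robot.hand_in())"
```

```text
the job is handed in; nothing more can be done
None
```

I hung the scoop on the spare hook first, then lowered the infuser into the mug and let go of it. The job was handed in at about 19 s, with the mug upright and nothing else visibly moved in the last picture; the hand-in gave no verdict.

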